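Index the abrasion tester and wedge its load beam off the rests

TASK

Get the abrasion tester ready for zeroing with its next specimen: first turn the round specimen table one click anticlockwise (seen from above; the black bar knob is there for it), so that the blue specimen sits under the abrasive wheel. Then take the orange wedge by its black grip and push it, nose first and flat on the bench, under the roller at the front end of the load beam until the beam just lifts off its two rests (about 3 mm, the roller standing on the wedge's white band), using nothing but the wedge to lift it. Finish while still holding the wedge there with the beam up, and leave the other things on the bench where they are.

Things in the scene. Friction and masses are not known exactly. Their poses are not given: they have to be found in the camera images.
- tester: abrasion tester, fixed; placed anew each time. Origin on the bench, +x away from the robot along the load beam, +y left. In its frame: table axis x 0, y -130 mm; beam line y +70; roller x 0, y +70. White plinth (36 mm high, from x -115) under the table, a white and blue drive housing (125 mm high, x -20 to +220, y -245 to -376) to its right; two blue beam rests left
- lane (a point): point on bare bench straight below the roller, on the tester (same axes): the lane for the wedge runs along x through it, 56 mm wide between the two rests (30 mm high, x 0 to +36 mm, 28 to 40 mm either side), open towards the robot, free for 180 mm beyond
- turntable (a joint): angle of the specimen table (rad), positive anticlockwise from above. It clicks (detent) at -1.047, 0, +1.047 and +2.094; it starts in the click near 0; at +1.047 the blue specimen is under the wheel. Let go well past half way (0.52) it snaps in by itself. Getting over takes about 0.15 N m
- knob_grip (a point): on the table's axis, mid black bar knob, 82 mm above the bench. Bar 50 mm long, 12 thick, from 62 to 94 mm above the bench. It turns with the table: at joint 0 its axes are parallel to the tester's, the bar's long side 30 degrees clockwise of its x. Table top 52 mm up, radius 100. The abrasive wheel hangs over it on the tester's +y side, 67 to 80 mm from the axis, top at 116 mm
- load_beam: aluminium load beam, hinged 220 mm behind its front end so that the front end only swings up. Origin: lowest point of the steel roller (16 mm thick, 52 mm wide, across the lane) under the front end, 12 mm above the bench with the beam down on its rests; it falls back by its weight (4 to 7 N there). Beam and upright reach 8 mm in front of this point, up to 102 mm high
- wedge: orange wedge 150 x 32 mm, 0.18 kg; black upright grip 36 mm long, 16 thick across, from 24 to 62 mm up. Origin on the underside below the grip's middle; x to the nose, z up. Nose (3 mm thick) at x +128; top slopes up 1 in 4 to 24 mm at x +44, then flat to the tail at x -22. White band x +72 to +84 (14 to 17 mm high). It meets the roller at x +92; 3 mm of lift at x +80
- spare_wheel_a: grey-green spare abrasive wheel lying flat, 52 mm across, 13 mm high; a bystander, origin under its centre
- spare_wheel_b: red-brown spare abrasive wheel lying flat, 52 mm across, 13 mm high; a bystander, origin under its centre
- brush: small cleaning brush lying on the bench, 150 mm long; a bystander
- weight: brass knobbed weight, 36 mm across, 46 mm high, standing in front of the tester; a bystander
- bottle: amber bottle, 60 mm across, 140 mm high, on the left of the bench; a bystander
- dish: low glass dish, 90 mm across, 18 mm high, on the right of the bench; a bystander
- specimens: stack of blue specimen discs, 44 mm across, 30 mm high, at the left; a bystander

How it is judged (in metres and radians):
On the way, in this order (a step that is already met when the one before it is completed fails the run):
1. the table is one click on and let go, with the beam still down and the wedge not under it (value of joint turntable between 0.9272 and 1.1672 rad and height (world z) of load_beam below 0.0129 m and contact force between the fingers and turntable below 0.5 N and contact force between wedge and load_beam below 0.5 N), for 0.2 s.
2. the wedge carries the beam just off its rests (value of joint turntable between 0.9272 and 1.1672 rad and height (world z) of load_beam between 0.0134 and 0.019 m and contact force between wedge and load_beam above 1 N), for 0.2 s.
At the end, for the whole second after the job is handed in: The table stands in the +60 degree click (within 7 degrees), the beam's roller is 1.4 to 7 mm up from where it rests (12 mm) and still, carried by the wedge (over 1 N) that lies flat on the bench and is held by the fingers (over 1 N); the robot does not touch the beam (all of step 2 and contact force between the fingers and wedge above 1 N and height (world z) of wedge below 0.005 m and angle between wedge's own z axis and vertical below 0.08 rad and contact force between each of the fingers, the arm and load_beam below 0.5 N and linear speed of load_beam below 0.01 m/s); the arm keeps its last pose, push and grip.
It fails at once if the table is turned the wrong way or beyond the next click (value of joint turntable below -0.5 rad or value of joint turntable above 1.6 rad).
It fails at once if the beam is lifted by the hand instead of the wedge (height (world z) of load_beam above 0.0142 m and contact force between any of the fingers, the arm and load_beam above 1 N).
It fails at once if the beam is thrown far up, over 20 mm (height (world z) of load_beam above 0.032 m).
It fails at once if a bystander is shifted more than 25 mm (distance of any of spare_wheel_a, spare_wheel_b, brush, weight, bottle, dish, specimens from where it was at the start of the episode above 0.025 m).
It also fails if it takes over 51 s, if anything falls off the work surface, if the arm or the gripper's body presses on something with over 40 N, if the wrist force passes 120 N, or if a joint passes its speed limit or range.

ROBOT

A 6-joint arm with a two-finger parallel gripper is mounted at the origin on the work surface. World frame = base frame: x ahead of the robot, y to its left, z up, the work surface at z = 0. Lengths are in mm, angles in rad, forces in N, time in s.
With the tool pointing down it reaches from about 350 to 800 mm from the base axis. Payload 7.3 kg.
Tool frame: the origin (TCP) lies midway between the tips of the shut fingers; the grasp point (between the pads) lies 19 mm behind it; x points along the fingers, y is the direction in which the jaws open and shut, and the axes are right-handed (so a half turn about x gives the same grasp; the last joint's range is limited). The gripper opens to 85 mm and grips with 20 to 120 N. Pads are 22 mm wide; open, the fingers measure 114 mm over their backs; the gripper's body (76 mm by 85 mm) begins 54 mm behind the grasp point. The pads swing forward as they close: fully open they stand 13 mm farther back than shut.
Start: joints at [-0.146, 0.342, 1.524, -0, 1.275, -0.146], TCP at [525.019, 0.02, 231.322] pointing down, gripper open.
Joint ranges: [-2.53, 2.53], [-0.77, 2.02], [0.04, 2.7], [-1, 4.14], [0.28, 2.66], [-3.11, 3.11]. Speed limits (rad/s): [2.57, 2.57, 3.14, 3.14, 3.14, 3.14].

INTERFACE

Orientations are given as a unit quaternion [w, x, y, z].
In Python, from station import r gives the robot as it stands.
- The arm moves only by the shell command python3 -m inch 'ROWS' [OPENING] [FORCE]. ROWS is JSON, a list of rows, each an object with "dp": the shift along the tool's x, y, z as a fraction of full scale, a list of three; "delta_rot": the turn, a rotation vector about the tool's x, y, z as a fraction of full scale, a list of three. In form: [{"dp": [tx, ty, tz], "delta_rot": [ax, ay, az]}, ...]. A call has 1 to 20 rows; each row shifts and turns the commanded pose from where the row before left it, along the tool's axes as they then stand; what a row does not reach is not made up. Full scale, the value 1, is 0.03 m for a shift and 0.1 rad for a turn. A row lasts 1/12 s, in which the tool goes at most 41.7 mm and 7.16 degrees, less where a joint would pass 70% of its speed; a pose out of reach is approached as far as the arm can. A call with a number of a shift or a turn outside -1 to 1 is refused whole. A call with a gripper value outside its range is refused whole. OPENING is the gripper command: -1 is shut, 1 is fully open, values between are in proportion, set as the call begins (- or left out, the last holds). The fingers move at their own pace and stop on an object; FORCE is the grip in N (left out, the last holds). Time passes only in rows, so rows that do not move let the fingers close. It gives the time, the measured TCP pose, the force and the opening at its end, in the units of the state.
- r.get_obs(): the state, without advancing time (a new reading comes with each control period).
- r.get_image(name): name is "scene" or "side" or "wrist"; returns a dict with "frame" (384x512x3 uint8, red, green, blue), "range_z" (384x512 float32, mm along the optical axis (not along the pixel's ray), 0 where there is no reading), "fov_y" (degrees; the focal length in pixels is half the picture's height over the tangent of half this angle, whatever the lens; pixels are square), "cx", "cy" (the principal point, pixels), "R" (3x3) and "t" (3): a world point X has camera coordinates R X + t; the wrist camera has in their place "tool_from_camera" (4x4, takes a point from camera to tool coordinates, whose origin is the TCP and whose axes are the tool frame's). Camera axes: x right, y down, z forward; pixel columns grow to the right and rows downward; lengths in mm; the calibration is good to about 2 mm. A picture is of the moment at which its call begins: read the wrist's pose just before it.
- r.job_done(): hands the job in, once; it reports no verdict.
The state is a dict: "time_s": time; "joint_positions": joint angles; "qvel": joint speeds; "effort": joint torques, N m; "ee_pos": TCP position; "eef_rot": TCP orientation; "force": force on the tool from outside, world axes, zero at the start; "moment": the same for the moment, N m; "opening": finger opening in mm.
Only numpy, scipy, OpenCV 4.12 (cv2) and the standard library are available. Lean on these libraries where they do the work, as an engineer would, in place of code of your own. Each camera call takes 0.05 s, during which the arm holds its last target. There are 200 camera calls.

## Working session

There is one attempt and no reset: what is moved stays moved. The work goes in short steps, Python scripts to look and compute and a shell command to move; the robot and the scene stay as the last step left them, time stands still between calls to the robot, and variables do not carry over. Pictures are saved under pics/ and viewed, about 8 in all and at most 12, crops included, and the job is handed in when it is done.

```bash
ls; mkdir -p pics
cat > h.py <<'E'
import numpy as np, cv2
from station import r
def K(im):
    f=im["frame"].shape[0]/2/np.tan(np.radians(im["fov_y"])/2); return f,im["cx"],im["cy"]
def cloud(im):
    f,cx,cy=K(im); z=im["range_z"].astype(float); v,u=np.mgrid[:z.shape[0],:z.shape[1]]
    P=np.stack([(u-cx)/f*z,(v-cy)/f*z,z],-1)
    R=np.array(im["R"]);t=np.array(im["t"]).ravel()
    W=(P-t)@R; W[z==0]=np.nan; return W
def save(im,n): cv2.imwrite("pics/"+n+".png",cv2.cvtColor(im["frame"],cv2.COLOR_RGB2BGR))
E
python3 - <<'E'
from h import *
o=r.get_obs(); print(o)
for n in("scene","side"):
    im=r.get_image(n); save(im,n); np.savez("pics/"+n,**im); print(n,K(im),im["R"],im["t"])
im=r.get_image("wrist"); print(im["tool_from_camera"])
a=cv2.imread("pics/scene.png")
E
```

```text
pics
{'time_s': 0.0, 'joint_positions': array([-1.45980746e-01,  3.42714292e-01,  1.52502388e+00, -3.08922967e-05,
        1.27541357e+00, -1.45978994e-01]), 'qvel': array([ 2.03487798e-03,  4.64497748e-04,  8.26285000e-04,  8.24944885e-05,
        7.80565898e-04, -3.09442668e-04]), 'effort': array([ 5.72253757e-04, -4.33677435e+01, -2.46005630e+01, -7.37992127e-05,
        7.83137977e-03, -1.18290802e-05]), 'ee_pos': array([5.24590210e+02, 8.32517276e-02, 2.30627948e+02]), 'eef_rot': array([ 0.49956557,  0.49966072,  0.50043776, -0.50033535]), 'force': array([0.0073666 , 1.10457239, 0.20025856]), 'moment': array([-0.00976577,  0.03440105, -0.01363181]), 'opening': 86.16773301552071}
scene (np.float64(425.51267887293335), 262.9140717049214, 183.6480480738627) [[-0.86814977  0.49627826  0.00488541]
 [ 0.41668698  0.73419583 -0.53603026]
 [-0.26960702 -0.46331886 -0.84418463]] [ 528.36907578 -175.23159119 1899.05001395]
side (np.float64(444.8307379766512), 256.4858839635729, 184.72917084311646) [[ 0.82813004 -0.56011888  0.02162103]
 [-0.31473664 -0.49656026 -0.80893062]
 [ 0.46383346  0.66309482 -0.5875064 ]] [-514.62513884  247.41965882 1134.32837615]
[[-6.14807198e-04 -2.89131235e-01  9.57289272e-01 -1.41917960e+02]
 [ 9.99999665e-01  3.39542854e-04  7.44789958e-04 -1.21909608e+00]
 [-5.40382772e-04  9.57289409e-01  2.89130930e-01 -7.43438601e+01]
 [ 0.00000000e+00  0.00000000e+00  0.00000000e+00  1.00000000e+00]]
```

View both.

View pics/scene.png

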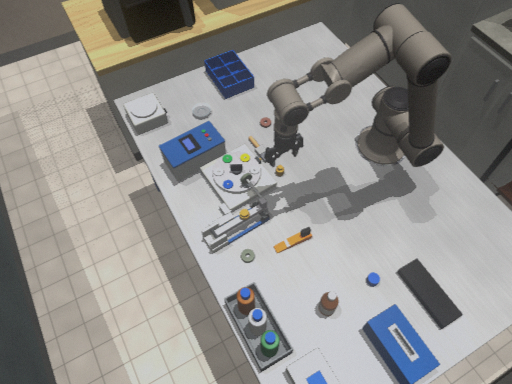

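View pics/side.png

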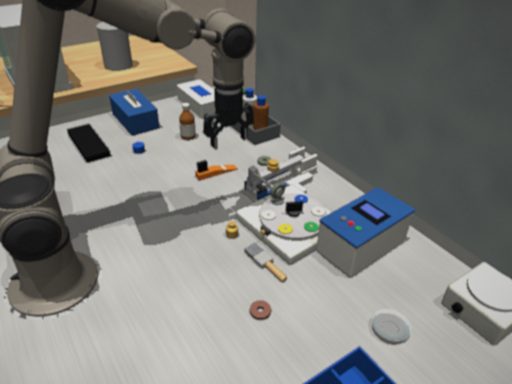

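Run:
```python
from h import *
for n in("scene","side"):
    im=dict(np.load("pics/"+n+".npz")); W=cloud(im); hsv=cv2.cvtColor(im["frame"],cv2.COLOR_RGB2HSV)
    print(n); X,Y,Z=W[...,0],W[...,1],W[...,2]
    H,S,V=[hsv[...,i] for i in range(3)]
    B=(X>350)&(X<1000)&(Y>-420)&(Y<330)
    def rep(nm,m,erode=0):
        m=m.astype(np.uint8); k,l,s,c=cv2.connectedComponentsWithStats(m)
        for i in range(1,k):
            if s[i,4]<15: continue
            P=W[l==i]; q=cv2.minAreaRect(P[:,:2].astype(np.float32))
            print(nm,s[i,4],"px",c[i].round(),"mean",P.mean(0).round(1),"med z",np.median(P[:,2]).round(1),"rect",np.round(q[0],1),np.round(q[1],1),round(q[2],1))
    rep("bench0",B&(abs(Z)<4)&(X>1e9))
    rep("bluetop",B&(Z>118)&(Z<132)&(Y<-50))
    rep("orange",B&(H>5)&(H<20)&(S>150)&(V>100)&(Z<60)&(Z>-5))
    rep("black",B&(V<60)&(Z>15)&(Z<105))
    rep("plinth",B&(Z>30)&(Z<42)&(S<60)&(V>120))
    rep("table",B&(Z>46)&(Z<58)&(S<70)&(V>120))
```

```text
scene
bluetop 1246 px [191. 143.] mean [ 761.3 -330.4  122.4] med z 122.1 rect [ 758.7 -332.7] [242.7 136. ] 3.1
orange 107 px [297. 238.] mean [580.8 210.3  22. ] med z 21.3 rect [568.7 208.2] [86.3 31.3] 0.3
orange 74 px [280. 247.] mean [649.3 203.3   7.8] med z 7.5 rect [649.6 204.2] [30.2 39.4] 78.2
black 25 px [237. 168.] mean [ 640.8 -155.1   78.5] med z 78.0 rect [ 643.  -157.9] [14.2 37.6] 69.8
plinth 120 px [242. 150.] mean [ 565.2 -255.7   35.1] med z 35.1 rect [ 561.1 -259.2] [ 60.7 115.5] 46.6
plinth 541 px [225. 189.] mean [ 719.2 -117.9   35.5] med z 35.4 rect [ 705.2 -148.2] [128.1 246.4] 6.8
plinth 269 px [264. 180.] mean [559.7 -76.6  35.4] med z 35.3 rect [569.6 -92.9] [ 88.3 115. ] 6.0
plinth 30 px [209. 238.] mean [871.4  49.1  32.5] med z 32.5 rect [870.2  47.8] [26.5 30.6] 89.8
table 928 px [235. 172.] mean [ 650.5 -160.3   52.1] med z 52.1 rect [ 646.3 -163.3] [200.1 194.7] 60.5
side
bluetop 2831 px [367. 216.] mean [ 745.8 -336.6  122.2] med z 122.1 rect [ 752.3 -332.5] [244.9 133.5] 4.3
orange 258 px [213. 171.] mean [577.9 199.1  16.7] med z 16.9 rect [591.
[... 616 characters left out ...]
5 px [267. 232.] mean [ 533.1 -181.8   46.9] med z 46.4 rect [ 534.2 -181.9] [ 8.9 11.6] 73.1
plinth 15 px [313. 166.] mean [871.4  22.   32.6] med z 31.7 rect [871.2  21.3] [38.3  6.8] 10.0
plinth 133 px [294. 190.] mean [729.  -54.1  35.8] med z 36.1 rect [743.3 -53.5] [67.7 79.1] 44.9
plinth 454 px [252. 214.] mean [550.4 -81.   36.2] med z 36.4 rect [553.4 -68.7] [162.7  87.9] 44.5
plinth 22 px [328. 210.] mean [ 749.6 -189.7   35.9] med z 36.2 rect [ 751.5 -189. ] [32.5 15.6] 65.6
plinth 620 px [291. 244.] mean [ 567.9 -247.2   35.8] med z 35.9 rect [ 564.9 -250.2] [ 85.1 144.8] 52.7
table 1592 px [291. 216.] mean [ 629.  -166.2   52.9] med z 52.7 rect [ 636.7 -156.3] [202.3 188.3] 32.7
```

```bash
python3 -m inch '[{"dp":[0.21,0.56,0.76],"delta_rot":[0,0,0]},{"dp":[0.21,0.56,0.76],"delta_rot":[0,0,0]},{"dp":[0.21,0.56,0.76],"delta_rot":[0,0,0]},{"dp":[0.21,0.56,0.76],"delta_rot":[0,0,0]},{"dp":[0.21,0.56,0.76],"delta_rot":[0,0,0]},{"dp":[0.21,0.56,0.76],"delta_rot":[0,0,0]},{"dp":[0.21,0.56,0.76],"delta_rot":[0,0,0]},{"dp":[0,0,0],"delta_rot":[-0.93,0,0]},{"dp":[0,0,0],"delta_rot":[-0.93,0,0]},{"dp":[0,0,0],"delta_rot":[-0.93,0,0]},{"dp":[0,0,0],"delta_rot":[-0.93,0,0]},{"dp":[0,0,0],"delta_rot":[-0.93,0,0]},{"dp":[0,0,0],"delta_rot":[-0.93,0,0]},{"dp":[0,0,0],"delta_rot":[-0.93,0,0]},{"dp":[0,0,0],"delta_rot":[-0.93,0,0]},{"dp":[0,0,0],"delta_rot":[-0.93,0,0]},{"dp":[0,0,0],"delta_rot":[-0.93,0,0]},{"dp":[0,0,0],"delta_rot":[-0.93,0,0]},{"dp":[0,0,0],"delta_rot":[-0.93,0,0]},{"dp":[0,0,0],"delta_rot":[0,0,0]}]' -0.25 40
cat >> h.py <<'E'
from scipy.spatial.transform import Rotation as Ro
def wrist(name):
    o=r.get_obs(); im=r.get_image("wrist"); save(im,name)
    T=np.array(im["tool_from_camera"]); Rt=Ro.from_quat(np.roll(o["eef_rot"],-1)).as_matrix()
    f,cx,cy=K(im); z=im["range_z"].astype(float); v,u=np.mgrid[:z.shape[0],:z.shape[1]]
    P=np.stack([(u-cx)/f*z,(v-cy)/f*z,z],-1)
    W=(P@T[:3,:3].T+T[:3,3])@Rt.T+o["ee_pos"]; W[z==0]=np.nan
    print("t",o["time_s"],"tcp",o["ee_pos"].round(1),"jawdir",np.degrees(np.arctan2(Rt[1,1],Rt[0,1])).round(1),"x",Rt[:,0].round(3),"op",o["opening"],"F",o["force"].round(1),"q",o["joint_positions"].round(2))
    return im,W,cv2.cvtColor(im["frame"],cv2.COLOR_RGB2HSV),o
def rect(nm,W,m,mn=40):
    k,l,s,c=cv2.connectedComponentsWithStats(m.astype(np.uint8))
    for i in range(1,k):
        if s[i,4]<mn: continue
        P=W[l==i]; P=P[np.isfinite(P[:,0])]; q=cv2.minAreaRect(P[:,:2].astype(np.float32))
        print(nm,s[i,4],"px",c[i].round(),"mean",P.mean(0).round(1),"rect",np.round(q[0],1),np.round(q[1],1),round(q[2],1))
E
python3 - <<'E'
from h import *
im,W,hsv,o=wrist("w1"); X,Y,Z=np.moveaxis(W,-1,0)
V=hsv[...,2];S=hsv[...,1]
rect("knobtop",W,(Z>88)&(Z<99)&(abs(X-643)<60)&(abs(Y+160)<60))
m=(Z>48)&(Z<57); rect("table",W,m,500)
rect("house",W,(Z>115)&(Z<132)&(Y<-200),300)
rect("plinth",W,(Z>31)&(Z<41),300)
E
```

```text
time_s: 1.82
ee_pos: [642.4, -159.5, 186.7]
eef_rot: [0.689, 0.158, 0.689, -0.158]
force: [-0.2, -0.2, 0.3]
opening: 31.9
t 1.8167 tcp [ 642.4 -159.5  186.7] jawdir 64.1 x [-0.001  0.    -1.   ] op 31.926942110186804 F [-0.2 -0.2  0.3] q [-0.36  0.63  1.17  0.    1.34 -1.48]
knobtop 1035 px [258. 196.] mean [ 640.  -159.5   93. ] rect [ 640.9 -159.8] [11.6 49.9] 63.7
table 35491 px [251. 165.] mean [ 626.5 -159.2   52.3] rect [ 640.1 -159.1] [198.9 196.7] 39.6
table 644 px [492. 132.] mean [686.4  31.1  52.2] rect [693.6  31.8] [103.8   2.2] 4.4
house 5106 px [ 54. 311.] mean [ 647.1 -328.   120.3] rect [ 647.7 -335.8] [ 32.1 126.1] 8.2
plinth 9946 px [310.  50.] mean [563.8 -74.6  35.1] rect [564.4 -73.5] [167.8  84.7] 44.9
plinth 6080 px [133. 156.] mean [ 576.2 -251.5   35. ] rect [ 587.7 -288.4] [145.6 196.2] 61.8
plinth 5606 px [391. 195.] mean [709.4 -57.9  35.2] rect [702.5 -80.6] [ 92.8 110.1] 4.6
plinth 1453 px [247. 296.] mean [ 746.3 -223.4   35.1] rect [ 739.5 -219.5] [40.2 89.1] 4.3
```

View pics/w1.png

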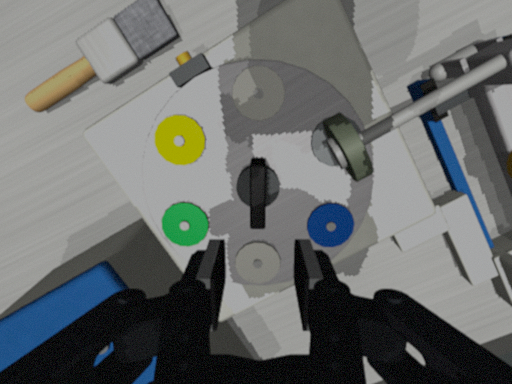

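```bash
python3 -m inch '[{"dp":[0.5,-0.03,-0.06],"delta_rot":[0,0,0]},{"dp":[0.8,0,0],"delta_rot":[0,0,0]},{"dp":[0.8,0,0],"delta_rot":[0,0,0]},{"dp":[0.8,0,0],"delta_rot":[0,0,0]},{"dp":[0.7,0,0],"delta_rot":[0,0,0]},{"dp":[0.5,0,0],"delta_rot":[0,0,0]},{"dp":[0,0,0],"delta_rot":[0,0,0]}]' && python3 -m inch '[{"dp":[0,0,0],"delta_rot":[0,0,0]},{"dp":[0,0,0],"delta_rot":[0,0,0]},{"dp":[0,0,0],"delta_rot":[0,0,0]},{"dp":[0,0,0],"delta_rot":[0,0,0]},{"dp":[0,0,0],"delta_rot":[0,0,0]}]' -1 40
```

```text
time_s: 2.45
ee_pos: [640.3, -159.6, 63.9]
eef_rot: [0.688, 0.161, 0.689, -0.161]
force: [-0.2, 0.4, -0.6]
opening: 31.9
time_s: 2.87
ee_pos: [640.5, -160.1, 64.5]
eef_rot: [0.689, 0.16, 0.689, -0.16]
force: [-2.7, -3.4, 3.6]
opening: 11.2
```

```bash
python3 -m inch '[{"dp":[0,0,0],"delta_rot":[-0.7,0,0]},{"dp":[0,0,0],"delta_rot":[-0.7,0,0]},{"dp":[0,0,0],"delta_rot":[-0.7,0,0]},{"dp":[0,0,0],"delta_rot":[-0.7,0,0]},{"dp":[0,0,0],"delta_rot":[-0.7,0,0]},{"dp":[0,0,0],"delta_rot":[-0.7,0,0]},{"dp":[0,0,0],"delta_rot":[-0.7,0,0]},{"dp":[0,0,0],"delta_rot":[-0.7,0,0]},{"dp":[0,0,0],"delta_rot":[-0.7,0,0]},{"dp":[0,0,0],"delta_rot":[-0.7,0,0]},{"dp":[0,0,0],"delta_rot":[-0.7,0,0]},{"dp":[0,0,0],"delta_rot":[-0.7,0,0]},{"dp":[0,0,0],"delta_rot":[-0.7,0,0]},{"dp":[0,0,0],"delta_rot":[-0.7,0,0]},{"dp":[0,0,0],"delta_rot":[-0.7,0,0]},{"dp":[0,0,0],"delta_rot":[0,0,0]},{"dp":[0,0,0],"delta_rot":[0,0,0]},{"dp":[0,0,0],"delta_rot":[0,0,0]}]'; python3 -c "
from h import *
o=r.get_obs();print(o['moment'],o['force'],o['joint_positions'].round(2))"
```

```text
time_s: 4.37
ee_pos: [640.7, -162.2, 64.5]
eef_rot: [0.676, -0.208, 0.676, 0.206]
force: [-2.2, -9.8, 1.0]
opening: 11.5
[-1.27283675  0.29232752 -0.00617358] [-2.21979536 -9.75924254  1.02813184] [-0.36  0.74  1.31 -0.    1.08 -2.53]
```

```bash
python3 -m inch '[{"dp":[0,0,0],"delta_rot":[0,0,0]},{"dp":[0,0,0],"delta_rot":[0,0,0]},{"dp":[0,0,0],"delta_rot":[0,0,0]},{"dp":[0,0,0],"delta_rot":[0,0,0]},{"dp":[-0.3,0,0],"delta_rot":[0,0,0]},{"dp":[-0.8,0,0],"delta_rot":[0,0,0]},{"dp":[-0.8,0,0],"delta_rot":[0,0,0]},{"dp":[-0.8,0,0],"delta_rot":[0,0,0]},{"dp":[-0.8,0,0],"delta_rot":[0,0,0]},{"dp":[-0.8,0,0],"delta_rot":[0,0,0]},{"dp":[0,0,0],"delta_rot":[0,0,0]}]' -0.25
python3 - <<'E'
from h import *
im,W,hsv,o=wrist("w2"); X,Y,Z=np.moveaxis(W,-1,0)
rect("knobtop",W,(Z>88)&(Z<99)&(abs(X-643)<60)&(abs(Y+160)<60))
rect("blue",W,(Z>48)&(Z<60)&(hsv[...,0]>100)&(hsv[...,0]<130)&(hsv[...,1]>120),100)
E
```

```text
time_s: 5.28
ee_pos: [642.9, -160.0, 200.0]
eef_rot: [0.679, -0.21, 0.673, 0.205]
force: [2.1, -0.7, 0.3]
opening: 31.9
t 5.2833 tcp [ 642.9 -160.   200. ] jawdir 124.1 x [ 0.01  -0.003 -1.   ] op 31.87510760406865 F [ 2.1 -0.7  0.3] q [-0.36  0.62  1.16  0.    1.36 -2.53]
knobtop 925 px [260. 187.] mean [ 639.7 -161.2   93.1] rect [ 640.3 -160.8] [49.3 11.1] 34.5
blue 704 px [322. 211.] mean [635.5 -96.   55.2] rect [635.7 -96.2] [22.  40.2] 89.8
```

```bash
python3 -m inch '[{"dp":[0,0,0],"delta_rot":[0.89,0,0]},{"dp":[0,0,0],"delta_rot":[0.89,0,0]},{"dp":[0,0,0],"delta_rot":[0.89,0,0]},{"dp":[0,0,0],"delta_rot":[0.89,0,0]},{"dp":[0,0,0],"delta_rot":[0.89,0,0]},{"dp":[0,0,0],"delta_rot":[0.89,0,0]},{"dp":[0,0,0],"delta_rot":[0.89,0,0]},{"dp":[0,0.93,-0.29],"delta_rot":[0,0,0]},{"dp":[0,0.93,-0.29],"delta_rot":[0,0,0]},{"dp":[0,0.93,-0.29],"delta_rot":[0,0,0]},{"dp":[0,0.93,-0.29],"delta_rot":[0,0,0]},{"dp":[0,0.93,-0.29],"delta_rot":[0,0,0]},{"dp":[0,0.93,-0.29],"delta_rot":[0,0,0]},{"dp":[0,0.93,-0.29],"delta_rot":[0,0,0]},{"dp":[0,0.93,-0.29],"delta_rot":[0,0,0]},{"dp":[0,0.93,-0.29],"delta_rot":[0,0,0]},{"dp":[0,0.93,-0.29],"delta_rot":[0,0,0]},{"dp":[0,0.93,-0.29],"delta_rot":[0,0,0]},{"dp":[0,0.93,-0.29],"delta_rot":[0,0,0]},{"dp":[0,0.93,-0.29],"delta_rot":[0,0,0]}]' && python3 -m inch '[{"dp":[0,0,0],"delta_rot":[0,0,0]}]' 0
python3 - <<'E'
from h import *
im,W,hsv,o=wrist("w3"); X,Y,Z=np.moveaxis(W,-1,0)
H,S,V=[hsv[...,i] for i in range(3)]
rect("griptop",W,(Z>57)&(Z<68)&(abs(X-538)<50)&(abs(Y-205)<40))
m=(S>60)&(Z>1)&(Z<30)&(H<25)&(abs(X-590)<100)&(abs(Y-205)<40); rect("orange",W,m)
rect("whole",W,(Z>1.5)&(Z<68)&(abs(X-590)<100)&(abs(Y-205)<35),300)
E
```

```text
time_s: 7.0
ee_pos: [536.4, 207.5, 192.4]
eef_rot: [0.706, 0.01, 0.708, -0.01]
force: [0.0, 0.2, -0.1]
opening: 31.8
time_s: 7.08
ee_pos: [535.2, 210.7, 192.5]
eef_rot: [0.706, 0.009, 0.708, -0.008]
force: [-0.5, -0.1, 0.4]
opening: 42.0
t 7.0833 tcp [535.2 210.7 192.5] jawdir 88.7 x [-0.002  0.002 -1.   ] op 41.969966916209536 F [-0.5 -0.1  0.4] q [ 0.24  0.47  1.44  0.    1.24 -1.31]
griptop 750 px [259. 191.] mean [540.4 211.5  61.1] rect [541.  211.5] [16.  35.5] 86.2
orange 2137 px [258. 205.] mean [567.3 209.5  21.5] rect [566.9 209.8] [32.  95.7] 86.0
orange 879 px [255. 271.] mean [646.9 204.2   7.9] rect [647.2 204.2] [31.9 44.2] 85.3
whole 4148 px [257. 218.] mean [581.3 208.7  26. ] rect [594.2 207.9] [ 32.1 150.4] 86.0
```

View pics/w3.png

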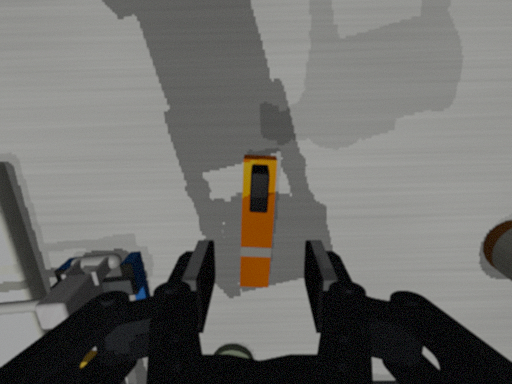

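```bash
python3 -m inch '[{"dp":[0.3,0,0],"delta_rot":[0.47,0,0]},{"dp":[0.85,0.04,0.1],"delta_rot":[0,0,0]},{"dp":[0.85,0,0.1],"delta_rot":[0,0,0]},{"dp":[0.85,0,0],"delta_rot":[0,0,0]},{"dp":[0.85,0,0],"delta_rot":[0,0,0]},{"dp":[0.85,0,0],"delta_rot":[0,0,0]},{"dp":[0.6,0,0],"delta_rot":[0,0,0]},{"dp":[0.2,0,0],"delta_rot":[0,0,0]},{"dp":[0,0,0],"delta_rot":[0,0,0]}]' && python3 -m inch '[{"dp":[0,0,0],"delta_rot":[0,0,0]},{"dp":[0,0,0],"delta_rot":[0,0,0]},{"dp":[0,0,0],"delta_rot":[0,0,0]},{"dp":[0,0,0],"delta_rot":[0,0,0]},{"dp":[0,0,0],"delta_rot":[0,0,0]}]' -1 60
```

```text
time_s: 7.88
ee_pos: [542.6, 205.7, 30.8]
eef_rot: [0.705, 0.026, 0.708, -0.027]
force: [0.8, -0.9, 0.6]
opening: 42.7
time_s: 8.3
ee_pos: [544.6, 207.0, 34.0]
eef_rot: [0.708, 0.027, 0.706, -0.026]
force: [-0.2, -1.3, 5.9]
opening: 14.9
```

```bash
python3 -m inch '[{"dp":[0,0,0],"delta_rot":[0,0,0]},{"dp":[0,0,0],"delta_rot":[0,0,0]}]'
python3 - <<'E'
from h import *
im,W,hsv,o=wrist("w4"); X,Y,Z=np.moveaxis(W,-1,0)
H,S,V=[hsv[...,i] for i in range(3)]
m=(S>100)&(V>60)&(H>3)&(H<25)&(Z>-5)&(Z<32)&(abs(Y-205)<40)&(X<700); rect("orange",W,m)
b=(np.abs(Z)<10)&(S<50)&(abs(Y-205)<150)&(X<700); print("bench z",np.nanmedian(Z[b]),b.sum())
i=m&(abs(Y-205)<12); 
for a in range(500,690,10):
    k=i&(abs(X-a)<3)
    if k.sum()>5: print(a,np.median(Z[k]).round(1),end="; ")
E
```

```text
time_s: 8.47
ee_pos: [544.6, 207.0, 34.0]
eef_rot: [0.707, 0.027, 0.706, -0.026]
force: [-0.3, -1.3, 6.5]
opening: 15.0
t 8.4667 tcp [544.6 207.   34. ] jawdir 85.7 x [ 0.002  0.    -1.   ] op 15.004662666145503 F [-0.3 -1.3  6.5] q [ 0.23  0.66  1.59 -0.    0.89 -1.26]
orange 2273 px [259. 208.] mean [524.1 209.1  19.4] rect [532.2 208.4] [37.1 27.2] 86.9
orange 1497 px [259. 337.] mean [601.2 203.5  19.3] rect [600.1 203.5] [30.8 27.4] 86.1
bench z -0.7311392079440253 148903
520 20.1; 530 23.3; 540 23.3; 590 22.0; 600 19.6; 610 17.2;
```

View pics/w4.png

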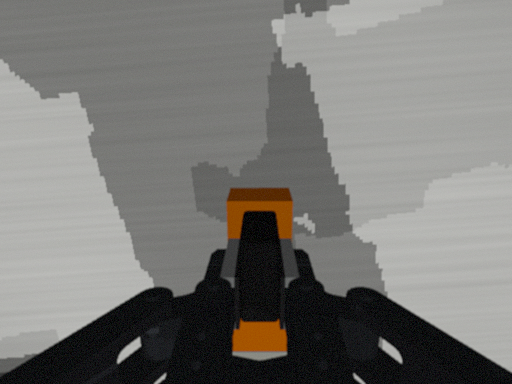

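```bash
python3 -m inch '[{"dp":[0,0,-0.3],"delta_rot":[0,0,0]},{"dp":[0,0,-0.4],"delta_rot":[0,0,0]},{"dp":[0,0,-0.5],"delta_rot":[0,0,0]},{"dp":[0,-0.2,-0.5],"delta_rot":[0,0,0]},{"dp":[0,-0.5,0],"delta_rot":[0,0,0]},{"dp":[0,-0.6,0],"delta_rot":[0,0,0]},{"dp":[0,-0.6,0],"delta_rot":[0,0,0]},{"dp":[0,-0.6,0],"delta_rot":[0,0,0]},{"dp":[0,-0.6,0],"delta_rot":[0,0,0]},{"dp":[0,-0.6,0],"delta_rot":[0,0,0]},{"dp":[0,-0.6,0],"delta_rot":[0,0,0]},{"dp":[0,-0.6,0],"delta_rot":[0,0,0]},{"dp":[0,-0.6,0],"delta_rot":[0,0,0]},{"dp":[0,-0.6,0],"delta_rot":[0,0,0]},{"dp":[0,-0.4,0],"delta_rot":[0,0,0]},{"dp":[0,-0.15,0],"delta_rot":[-0.4,0,0]},{"dp":[0,0,0],"delta_rot":[-0.5,0,0]},{"dp":[0,0,0],"delta_rot":[-0.57,0,0]},{"dp":[0,0,0],"delta_rot":[0,0,0]},{"dp":[0,0,0],"delta_rot":[0,0,0]}]'
python3 - <<'E'
from h import *
o=r.get_obs(); Rt=Ro.from_quat(np.roll(o["eef_rot"],-1)).as_matrix(); print(o["ee_pos"],np.degrees(np.arctan2(Rt[1,1],Rt[0,1])),o["force"])
for n in("scene","side"):
    im=r.get_image(n); W=cloud(im); hsv=cv2.cvtColor(im["frame"],cv2.COLOR_RGB2HSV)
    X,Y,Z=np.moveaxis(W,-1,0);H,S,V=[hsv[...,i] for i in range(3)]
    B=(X>420)&(X<720)&(abs(Y-40)<80)
    rect(n+" orange",W,B&(H>3)&(H<22)&(S>130)&(V>70)&(Z<30)&(Z>-5),10)
    rect(n+" lo",W,B&(Z<30)&(Z>2)&(X<615),10)
    rect(n+" blue",W,B&(H>100)&(H<130)&(S>110)&(Z>20),10)
    y0=[150,150] if n=="scene" else [130,170]
    c=im["frame"][y0[1]:y0[1]+110,y0[0]+(40 if n=="scene" else 20):][:, :150]
    cv2.imwrite(f"pics/{n}2.png",cv2.resize(c[...,::-1],None,fx=5,fy=5,interpolation=cv2.INTER_CUBIC))
E
```

```text
time_s: 10.18
ee_pos: [478.6, 11.4, 33.9]
eef_rot: [0.708, -0.026, 0.706, 0.025]
force: [-0.3, -2.1, 9.7]
opening: 15.1
[478.55098833  11.43695718  33.94464327] 94.17775764143703 [-0.32045189 -2.08054261  9.66525889]
scene orange 115 px [285. 194.] mean [515.4  16.8  20.8] rect [509.5  13.8] [79.8 34.2] 6.6
scene orange 73 px [271. 203.] mean [582.   20.6   7.6] rect [583.7  21.2] [43.6 33.9] 14.9
scene lo 295 px [281. 197.] mean [535.4  20.1  14.2] rect [534.  22.] [132.1 107.4] 37.6
scene lo 26 px [264. 190.] mean [580.9 -37.8  20.6] rect [581.7 -36.8] [50.   6.1] 0.3
scene lo 22 px [311. 200.] mean [432.2  84.8   4.5] rect [434.3  86.7] [48.  23.5] 79.0
scene lo 11 px [295. 203.] mean [497.3  68.1   4.1] rect [496.7  66.4] [40.2  9. ] 45.9
scene lo 19 px [303. 207.] mean [477.4  99.6   4.5] rect [479.   98.4] [32.4 21. ] 38.4
scene lo 11 px [280. 220.] mean [590.2 105.    4.1] rect [590.2 104. ] [24.4 14. ] 88.3
side orange 364 px [226. 208.] mean [513.2   6.7  15.7] rect [525.1  13.9] [149.3  38.5] 5.7
side lo 462 px [227. 207.] mean [517.8   9.3  14.8] rect [522.3  23.3] [168.6  69.5] 4.8
side lo 12 px [198. 213.] mean [433.5  42.3   3.3] rect [436.   41.3] [14.5 24.9] 16.7
side lo 11 px [222. 222.] mean [473.3 -32.3   3.1] rect [472.6 -32.9] [27.2  8.1] 19.5
side blue 25 px [262. 192.] mean [6.431e+02 5.000e-01 2.480e+01] rect [ 6.447e+02 -2.000e-01] [36.9  8.1] 0.7
```

View pics/side2.png

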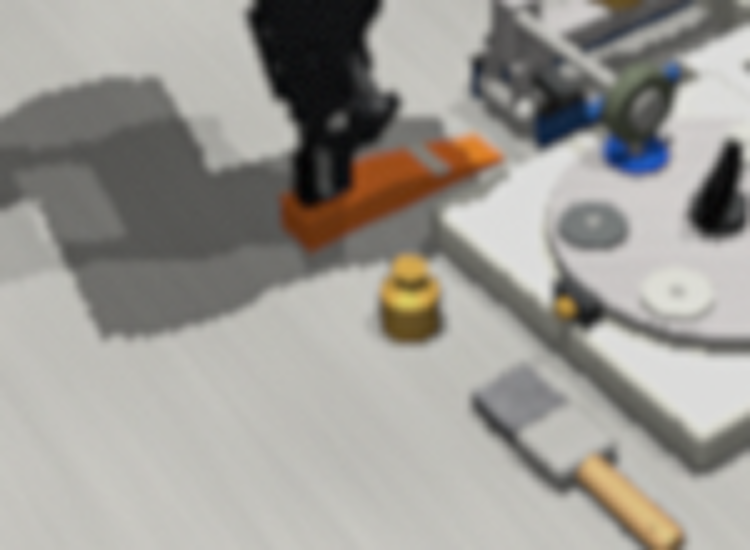

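```bash
python3 -m inch '[{"dp":[0,0.15,0],"delta_rot":[0,0,0]},{"dp":[0,0.3,0],"delta_rot":[0,0,0]},{"dp":[0,0.15,0.09],"delta_rot":[0,0,0]},{"dp":[0,0,0],"delta_rot":[0,0,0]},{"dp":[0,0,0.2],"delta_rot":[0,0,0]},{"dp":[0,0,0.3],"delta_rot":[0,0,0]},{"dp":[0,0,0.3],"delta_rot":[0,0,0]},{"dp":[0,0,0.3],"delta_rot":[0,0,0]},{"dp":[0,0,0.3],"delta_rot":[0,0,0]},{"dp":[0,0,0.2],"delta_rot":[0,0,0]},{"dp":[0,0,0],"delta_rot":[0,0,0]},{"dp":[0,0,0],"delta_rot":[0,0,0]}]'
python3 - <<'E'
from h import *
o=r.get_obs(); Rt=Ro.from_quat(np.roll(o["eef_rot"],-1)).as_matrix(); print(o["ee_pos"],np.degrees(np.arctan2(Rt[1,1],Rt[0,1])),o["force"])
A=[]
for n in("scene","side"):
    im=r.get_image(n); W=cloud(im); hsv=cv2.cvtColor(im["frame"],cv2.COLOR_RGB2HSV)
    X,Y,Z=np.moveaxis(W,-1,0);H,S,V=[hsv[...,i] for i in range(3)]
    B=(X>420)&(X<720)&(abs(Y-40)<80)
    rect(n+" orange",W,B&(H>3)&(H<22)&(S>130)&(V>70)&(Z<30)&(Z>-5),10)
    rect(n+" blue",W,B&(H>100)&(H<130)&(S>110)&(Z>20),10)
    rect(n+" beam",W,B&(Z>45)&(X>560),10)
    c=im["frame"][150:240,215:315] if n=="scene" else im["frame"][140:230,200:300]
    A.append(cv2.resize(c[...,::-1],None,fx=4,fy=4,interpolation=cv2.INTER_CUBIC))
cv2.imwrite("pics/both3.png",np.hstack(A))
E
```

```text
time_s: 11.28
ee_pos: [527.4, 33.6, 34.0]
eef_rot: [0.707, -0.026, 0.706, 0.026]
force: [-1.6, 0.4, 9.7]
opening: 15.1
[527.38177798  33.60640312  33.96553974] 94.15608635770911 [-1.63752339  0.43946019  9.70561597]
scene orange 107 px [277. 203.] mean [566.5  38.2  21.1] rect [557.6  34.6] [78.3 33.1] 6.4
scene beam 417 px [280. 161.] mean [566.4  41.7 314.2] rect [570.2  35.1] [ 20.3 126.9] 0.0
scene beam 274 px [256. 206.] mean [662.1  37.3  77.9] rect [674.7  13.4] [99.8 91.5] 6.1
side orange 295 px [234. 200.] mean [552.9  27.2  16.5] rect [561.4  33.6] [123.5  33.4] 6.2
side blue 24 px [262. 193.] mean [642.6   1.3  24.3] rect [644.6   1.3] [33.3  7. ] 0.3
side beam 446 px [262. 173.] mean [660.9  30.7  77.1] rect [671.8  13.1] [104.4  92.9] 7.4
```

View pics/both3.png

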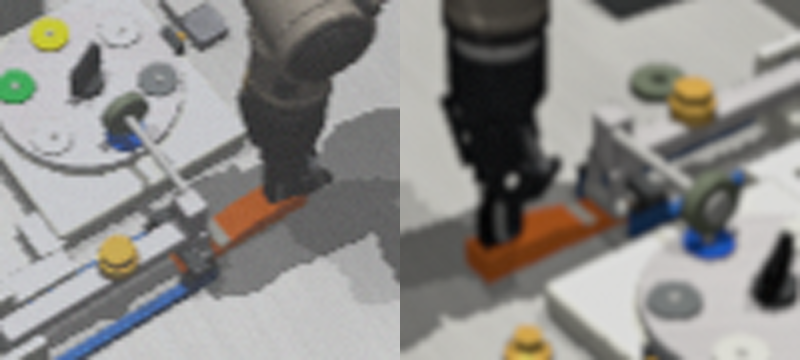

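```bash
cat >> h.py <<'E'
def check():
    o=r.get_obs(); print(o["ee_pos"].round(1),"F",o["force"].round(1),"op",round(o["opening"],1))
    d=o["ee_pos"][:2]-[626.2,40]; print("origin tester x %.1f lat %.1f"%(d@[.9974,.0715]-3.3,d@[-.0715,.9974]))
    for n in("scene","side"):
        W=cloud(r.get_image(n)); X,Y,Z=np.moveaxis(W,-1,0)
        # beam top strip: within 15mm of the beam line, front 150 mm
        s=(X-626.2)*.9974+(Y-40)*.0715; l=-(X-626.2)*.0715+(Y-40)*.9974
        for a in(0,25,90,120):
            k=(abs(l)<14)&(s>a-7)&(s<a+7)&(Z>40)&(Z<115)
            print(n,a,k.sum(),np.percentile(Z[k],[50,80,95]).round(1) if k.sum()>3 else "")
E
python3 -c "
from h import *
check()"
python3 -m inch '[{"dp":[0,0,0.1],"delta_rot":[0,0,0]},{"dp":[0,0,0.1],"delta_rot":[0,0,0]},{"dp":[0,0,0.1],"delta_rot":[0,0,0]},{"dp":[0,0,0.05],"delta_rot":[0,0,0]},{"dp":[0,0,0.05],"delta_rot":[0,0,0]},{"dp":[0,0,0.05],"delta_rot":[0,0,0]},{"dp":[0,0,0.05],"delta_rot":[0,0,0]},{"dp":[0,0,0],"delta_rot":[0,0,0]},{"dp":[0,0,0],"delta_rot":[0,0,0]}]'
python3 -c "
from h import *
check()"
```

```text
[527.4  33.6  34. ] F [-1.2  0.1  9.9] op 15.2
origin tester x -102.3 lat 0.7
scene 0 35 [ 85.7 100.5 104.2]
scene 25 47 [66.7 85.3 98.1]
scene 90 31 [93.4 94.7 97.2]
scene 120 28 [65.9 70.  71.4]
side 0 81 [ 79.4 100.8 103.9]
side 25 15 [53.2 65.3 69. ]
side 90 38 [92.7 94.9 96.8]
side 120 24 [64.2 66.9 67.9]
time_s: 12.23
ee_pos: [536.7, 34.6, 33.9]
eef_rot: [0.703, -0.026, 0.71, 0.026]
force: [-20.2, -1.7, 26.9]
opening: 15.1
[536.7  34.6  33.9] F [-20.2  -1.7  26.9] op 15.1
origin tester x -92.9 lat 1.0
scene 0 33 [ 92.   99.7 103.8]
scene 25 41 [ 66.7  84.1 101.5]
scene 90 29 [90.9 94.9 97.4]
scene 120 24 [66.  67.5 68.7]
side 0 75 [ 77.2 101.2 103.8]
side 25 12 [53.3 63.3 66.4]
side 90 31 [93.3 94.7 96.2]
side 120 25 [64.  67.  68.4]
```

```bash
python3 -m inch '[{"dp":[-0.06,0,0],"delta_rot":[0,0,0]},{"dp":[-0.06,0,0],"delta_rot":[0,0,0]},{"dp":[0,0,0],"delta_rot":[0,0,0]},{"dp":[0,0,0],"delta_rot":[0,0,0]}]'
python3 -c "
from h import *
check()"
```

```text
time_s: 12.67
ee_pos: [537.7, 34.8, 35.0]
eef_rot: [0.703, -0.025, 0.71, 0.026]
force: [-8.3, -0.9, 0.2]
opening: 15.3
[537.7  34.8  35. ] F [-8.3 -0.9  0.2] op 15.3
origin tester x -92.0 lat 1.1
scene 0 31 [ 93.1 102.5 104.9]
scene 25 47 [ 71.   87.9 100.8]
scene 90 32 [93.2 96.1 98. ]
scene 120 29 [64.3 68.9 70.5]
side 0 88 [ 84.5 101.6 105.2]
side 25 14 [51.  68.  70.8]
side 90 29 [92.7 95.  96.3]
side 120 21 [65.9 67.2 68.6]
```

```bash
python3 -m inch '[{"dp":[0,0,0.1],"delta_rot":[0,0,0]},{"dp":[0,0,0.1],"delta_rot":[0,0,0]},{"dp":[0,0,0.05],"delta_rot":[0,0,0]},{"dp":[0,0,0],"delta_rot":[0,0,0]},{"dp":[0,0,0],"delta_rot":[0,0,0]}]'
python3 -c "
from h import *
check()"
```

```text
time_s: 13.18
ee_pos: [545.5, 35.4, 34.9]
eef_rot: [0.704, -0.025, 0.71, 0.026]
force: [-7.7, -0.9, -0.8]
opening: 15.1
[545.5  35.4  34.9] F [-7.7 -0.9 -0.8] op 15.1
origin tester x -84.2 lat 1.2
scene 0 28 [ 99.8 103.7 107.5]
scene 25 47 [ 68.1  93.4 104.1]
scene 90 30 [93.  95.8 97.6]
scene 120 28 [65.9 69.6 71. ]
side 0 87 [ 83.9 103.4 105.8]
side 25 12 [51.  66.5 73. ]
side 90 29 [94.8 97.2 98.6]
side 120 25 [64.6 67.8 69.3]
```

```bash
python3 -m inch '[{"dp":[0,0,0.07],"delta_rot":[0,0,0]},{"dp":[0,0,0.06],"delta_rot":[0,0,0]},{"dp":[0.02,0,0],"delta_rot":[0,0,0]},{"dp":[0.015,0,0],"delta_rot":[0,0,0]},{"dp":[0,0,0],"delta_rot":[0,0,0]},{"dp":[0,0,0],"delta_rot":[0,0,0]},{"dp":[0,0,0],"delta_rot":[0,0,0]}]'
python3 - <<'E'
from h import *
check()
W=[]
for n in("scene","side"):
    im=r.get_image(n); c=im["frame"][175:235,225:305] if n=="scene" else im["frame"][160:220,210:290]
    W.append(cv2.resize(c[...,::-1],None,fx=5,fy=5,interpolation=cv2.INTER_CUBIC))
cv2.imwrite("pics/both4.png",np.hstack(W))
im,W,hsv,o=wrist("w5")
E
```

```text
time_s: 13.87
ee_pos: [549.3, 35.7, 34.2]
eef_rot: [0.704, -0.025, 0.71, 0.026]
force: [-9.3, -0.1, 2.4]
opening: 15.2
[549.3  35.7  34.2] F [-9.3 -0.1  2.4] op 15.2
origin tester x -80.3 lat 1.2
scene 0 26 [ 78.9 102.1 105. ]
scene 25 51 [ 70.1  96.8 105.6]
scene 90 33 [ 94.3  96.8 100.6]
scene 120 28 [64.2 67.6 70.3]
side 0 95 [ 85.3 104.2 106.7]
side 25 14 [50.8 63.5 81.1]
side 90 32 [95.5 97.7 98.9]
side 120 28 [64.  69.2 69.9]
t 14.0667 tcp [549.3  35.7  34.2] jawdir 94.2 x [-0.009  0.    -1.   ] op 14.907286523918774 F [-8.5  0.1  1.9] q [-0.07  0.62  1.67 -0.    0.85 -1.72]
```

View pics/both4.png

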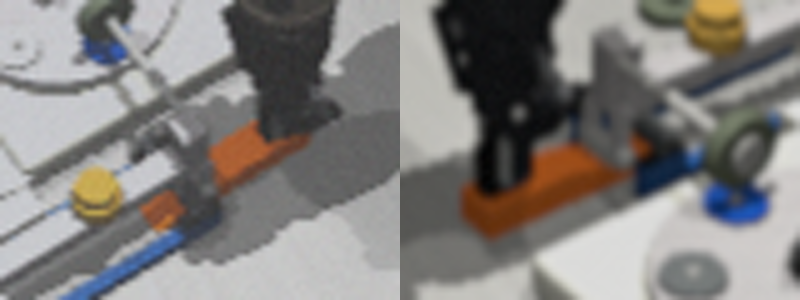

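View pics/w5.png

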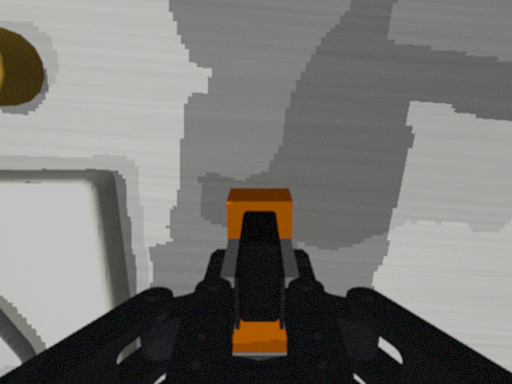

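```bash
python3 -m inch '[{"dp":[0,0,0],"delta_rot":[0,0,0]},{"dp":[0,0,0],"delta_rot":[0,0,0]},{"dp":[0,0,0],"delta_rot":[0,0,0]},{"dp":[0,0,0],"delta_rot":[0,0,0]},{"dp":[0,0,0],"delta_rot":[0,0,0]},{"dp":[0,0,0],"delta_rot":[0,0,0]}]'; python3 -c "
from h import *
r.job_done()"
```

```text
time_s: 14.62
ee_pos: [549.3, 35.7, 34.2]
eef_rot: [0.704, -0.025, 0.71, 0.026]
force: [-9.6, -0.4, 2.0]
opening: 15.4
the job is handed in; nothing more can be done
```

The table is one click on and the wedge is holding the beam up. I handed the job in at about 14.6 s with the wedge still gripped; no verdict was reported.

- **Table:** I turned it by the bar knob and let go. The bar moved from -26.3° to +34.5°, which is +60.8°, and the blue specimen is under the wheel.
- **Beam:** I slid the wedge along the bench into the lane, about 1 mm off its centre line, until its origin was 80.3 mm in front of the roller. The front of the beam rose about 2.8 mm in the side view, and about 2 mm at 90 mm further back, which fits a 3 mm lift. The scene camera's readings at the front were too noisy to confirm this on their own.
- **Wedge:** It was steady at the last reading, with the tool held back by 9.6 N and pushed up by 2.0 N. The tool's height and 0.5° tilt suggest the wedge lies flat on the bench. I did not measure the wedge's own tilt at the end. The roller covers the white band, so I could not see it directly.

Three things did not go to plan:

- The wedge ended up about 4 mm to the side of where I had measured it, either nudged during the grasp or from calibration error.
- I overshot the lane sideways by 18 mm in open space and corrected it.
- The first push stalled at about 20 N because the fingers were pressing the wedge into the bench with 27 N. Raising the tool a few millimetres freed it.

No bystander appeared to have been touched, but I did not measure their positions at the end.

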